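Hold the orange sensor plug home in the test cell's bayonet port

ROBOT

A 6-joint arm with a two-finger parallel gripper is mounted at the origin on the work surface. World frame = base frame: x ahead of the robot, y to its left, z up, the work surface at z = 0. Lengths are in m, angles in rad, forces in N, time in s.
With the tool pointing down it reaches from about 0.35 to 1 m from the base axis. Payload 7.1 kg.
Tool frame: the origin (TCP) lies between the finger pads; the fingertips stand 22 mm ahead of it and the grasp point (between the pads) lies 3 mm ahead of it; x points along the fingers, y is the direction in which the jaws open and shut, and the axes are right-handed (so a half turn about x gives the same grasp; the last joint's range is limited). The gripper opens to 85 mm and grips with 20 to 120 N. Pads are 22 mm wide; open, the fingers measure 114 mm over their backs; the gripper's body (76 mm by 85 mm) begins 54 mm behind the grasp point. The pads swing forward as they close: fully open they stand 13 mm farther back than shut.
Start: joints at [1.166, 0.423, 1.63, -0, 1.089, -0.019], TCP at [0.235, 0.579, 0.253] pointing down, gripper open.
Joint ranges: [-3, 3], [-0.9, 2.11], [0.09, 2.58], [-1.31, 4.45], [0.11, 2.69], [-2.54, 2.54]. Speed limits (rad/s): [2.39, 2.39, 3.01, 3.14, 3.14, 3.14].

INTERFACE

Orientations are given as a rotation vector (axis times angle).
In Python, from rig import manip gives the robot as it stands. The module is installed in compiled form; this text tells all that it offers. Calls block until the motion is done:
- manip.move_to(position, orientation): joint-space move of the TCP to a pose.
- manip.servo_line(position, orientation=None, rate=0.15): straight line of the TCP; orientation=None keeps the orientation; rate is the mean speed in m/s.
- manip.set_joints(angles): joint-space move.
- manip.command_gripper(opening, f_grip=None): finger opening in m; f_grip is the grip in N (None keeps the last); returns when the fingers have stopped.
- manip.hold(seconds).
- manip.solve_ik(position, orientation): joint angles nearest the present ones, or None.
- manip.camera(name): name is "scene" or "top" or "wrist"; returns a dict with "image" (400x640x3 uint8, red, green, blue), "fx", "fy", "cx", "cy" (pixels), "cam_to_world" (4x4, takes a point from camera to world coordinates); the wrist camera has in their place "mount" (4x4, takes a point from camera to tool coordinates, whose origin is the TCP and whose axes are the tool frame's). Camera axes: x right, y down, z forward; pixel columns grow to the right and rows downward; lengths in m; the calibration is good to about 2 mm. A picture is of the moment at which its call begins: read the wrist's pose just before it. There is no depth.
A pose or a line that the arm cannot do raises manip.IKError and nothing moves.
- manip.sign_off(): hands the job in, once; it reports no verdict.
Readings, each from a call of its own:
- manip.get_time(): time.
- manip.get_joint_positions(): joint angles.
- manip.get_joint_vel(): joint speeds.
- manip.get_tau(): joint torques, N m.
- manip.get_position(): TCP position.
- manip.get_ee_rot(): TCP orientation.
- manip.get_contact_force(): force on the tool from outside, world axes, zero at the start.
- manip.get_torque(): the same for the moment, N m.
- manip.get_width(): finger opening in m.
Only numpy, scipy, OpenCV 4.12 (cv2) and the standard library are available. Lean on these libraries where they do the work, as an engineer would, in place of code of your own. Each camera call takes 0.05 s, during which the arm holds its last target.

TASK

Take the sensor plug with the orange collar out of the rack, put it into the slotted bayonet port on top of the test cell, push it all the way down against the spring and, keeping it down, twist it a quarter turn clockwise (seen from above). The port springs back if let go, so finish while still gripping the plug and holding it down and turned for the reading. Leave the other plugs in the rack and do not disturb the other things on the bench.

Things in the scene. Friction and masses are not known exactly. Their poses are not given: they have to be found in the camera images.
- plug_orange: Plug to fit, loose, 0.1-0.2 kg, upright in a rack pocket. Origin: centre of underside, z up. Upwards: steel shank 16 mm dia, 0 to 26 mm; across its foot a crossbar 40 mm along x, 10 mm along y, 0 to 8 mm; orange collar 36 mm dia, 26 to 32 mm; flat grey handle 30 mm along x, 16 mm along y, 32 to 78 mm, orange on top. Grip it across the 16 mm. Half turns are alike.
- plug_orange_grip (a point): Point on the orange plug's axis, in the handle, 58 mm above the plug's underside; axes as the plug's.
- cell: Test cell, fixed: block of light wood layers, 180 mm square at the foot, 120 mm high, grey top plate 170 mm square with four bolt heads 6 mm high in its corners; the brass square 74 mm wide in its middle is the bayonet port. Origin: centre of underside, z up; x runs along the port's slot; two red marks lie in line with the slot. It stands left or right of the robot, the rack opposite.
- port_mouth (a point): Centre of the port's mouth, in the cell's top face, 120 mm above the bench; axes as the cell's. The lip is 6 mm thick; its opening is a slot 46 mm along x by 15 mm along y with a 22 mm square in the middle for the shank. The crossbar enters only along the slot, either way round. Twisting is blocked by the lip until the plug is pushed 5 mm down from where it first rests on the sprung disc.
- port_disc (a point): Centre of the top of the dark sprung disc under the port's lip, 10 mm below the mouth at rest; moves down and turns with it. The plug's underside rests on it, and four dogs 4 mm high take the crossbar along when twisted. Fully down, it and the plug's underside are 22 mm below the mouth and the collar's underside stands 4 mm above the mouth.
- port_plunger (a joint): How far the port's sprung disc is pushed down, m: 0 at rest, 0.012 at the stop (fully home). The spring needs 6 N to begin and 14 N at the stop. Over 0.008 counts as pushed home.
- port_rotor (a joint): How far the disc is turned, rad: 0 at rest, grows clockwise seen from above, stop at 1.66. A weak spring (0.15 N m at a quarter turn) turns it back. The bar has about 0.15 rad of play between the dogs, so the disc lags the plug by about that: turn the plug 1.57 rad or slightly more (up to 1.75). Over 1.2 counts as turned.
- rack: Wooden rack, fixed, 90 x 250 x 60 mm (x, y, z), with three pockets in its top, 80 mm apart along its y, 20 mm deep (floor 40 mm above the bench), 45 x 19 mm, long side along its x. Each holds a plug, crossbar along the rack's x. Origin: centre of its underside, z up. Which plug is in which pocket varies.
- plug_blue: The same plug with a blue collar and cap instead; stands in the rack in the same way and must stay there.
- plug_white: The same plug with a white collar and cap instead; stands in the rack in the same way and must stay there.
- beaker: Loose glass beaker, 68 mm across, 85 mm high; origin: centre of its underside. Leave alone.
- jar: Loose amber jar, 60 mm across, 100 mm high; origin: centre of its underside. Leave alone.
- dish: Loose white dish, 90 mm across, 30 mm high; origin: centre of its underside. Leave alone.
- screwdriver: Loose screwdriver lying flat along its x; origin: underside. Leave alone.
- wrench: Loose wrench lying flat along its x; origin: underside. Leave alone.
Mind the look-alikes: they are no part of the job. Leave any green, turquoise or yellow look-alike of the plug_orange alone.

How it is judged:
On the way, in this order (a step that is already met when the one before it is completed fails the run):
1. the orange plug's crossbar is in the port's slot, upright, before any twist (horizontal distance between plug_orange and port_mouth below 0.006 m and angle between plug_orange's own z axis and vertical below 0.2 rad and z of plug_orange in the frame of port_mouth below -0.006 m and value of joint port_rotor below 0.3 rad), for 0.1 s.
2. the plug is pushed down and twisted a quarter turn clockwise (horizontal distance between plug_orange and port_mouth below 0.006 m and angle between plug_orange's own z axis and vertical below 0.2 rad and z of plug_orange in the frame of port_mouth below -0.016 m and value of joint port_plunger above 0.008 m and value of joint port_rotor above 1.2 rad and angle between the x axis of plug_orange and the y axis of cell, either way round below 0.45 rad), for 0.2 s.
At the end, for the whole second after the job is handed in: For the last second the fingers grip the orange plug (over 2 N) and press it into the port (over 4 N): within 6 mm of its axis, upright to 0.2 rad, disc down over 8 of 12 mm and turned clockwise over 1.2 rad, still (under 0.2 rad/s), crossbar square to the slot to 0.45 rad (all of step 2 and contact force between the fingers and plug_orange above 2 N and contact force between plug_orange and cell above 4 N and velocity of joint port_rotor between -0.2 and 0.2 rad/s); the arm keeps its last pose, push and grip.
It fails at once if another plug is disturbed (moved more than 30 mm) (distance of any of plug_blue, plug_white from where it was at the start of the episode above 0.03 m).
It fails at once if another loose thing on the bench is disturbed (moved more than 30 mm) (distance of any of beaker, jar, dish, screwdriver, wrench from where it was at the start of the episode above 0.03 m).
It also fails if it takes over 48 s, if anything falls off the work surface, if the arm or the gripper's body presses on something with over 40 N, if the wrist force passes 120 N, or if a joint passes its speed limit or range.

## Working session

There is one attempt and no reset: what is moved stays moved. The work goes in short steps, each a Python script; the robot and the scene stay as the last script left them, time stands still between calls to the robot, and variables do not carry over. Pictures are saved under pics/ and viewed, and the job is handed in when it is done.

```bash
mkdir -p pics
python3 - <<'E'
from rig import manip
import cv2,numpy as np
for n in ("scene","top","wrist"):
    c=manip.camera(n); cv2.imwrite(f"pics/a_{n}.png",c["image"][:,:,::-1])
    print(n,c["fx"],c["fy"],c["cx"],c["cy"]); print(np.round(c.get("cam_to_world",c.get("mount")),4))
print(manip.get_time(),manip.get_ee_rot(),manip.get_position())
E
```

```text
scene 440.0418160857787 440.0418160857787 321.68401012190884 209.28047856904894
[[-0.5236  0.4991 -0.6904  1.5478]
 [ 0.8517  0.3277 -0.409   0.5694]
 [ 0.0221 -0.8022 -0.5967  0.9607]
 [ 0.      0.      0.      1.    ]]
top 382.1239549960251 382.1239549960251 317.38564135931074 195.24904748525813
[[-0.0029 -0.9788  0.205   0.2964]
 [-1.      0.0033  0.0014 -0.0021]
 [-0.0021 -0.205  -0.9788  1.3003]
 [ 0.      0.      0.      1.    ]]
wrist 323.99469921938527 323.99469921938527 326.20897455894067 203.09556151641473
[[ 6.000e-04 -3.166e-01  9.486e-01 -1.204e-01]
 [ 1.000e+00 -3.000e-04 -8.000e-04  1.000e-03]
 [ 5.000e-04  9.486e-01  3.166e-01 -8.190e-02]
 [ 0.000e+00  0.000e+00  0.000e+00  1.000e+00]]
0.15 [ 0.30177543  1.54979113 -0.30358431] [0.23499848 0.57872692 0.25272261]
```

View pics/a_top.png

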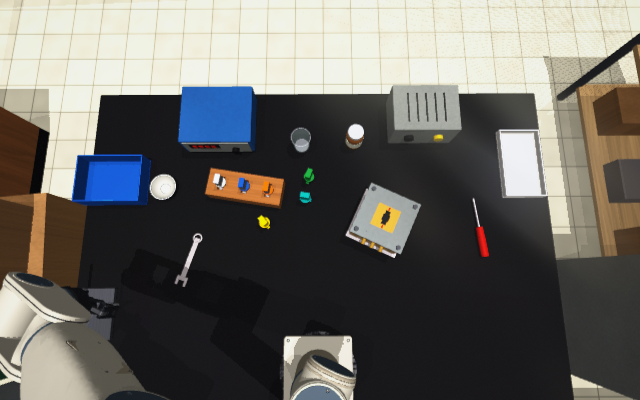

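View pics/a_scene.png

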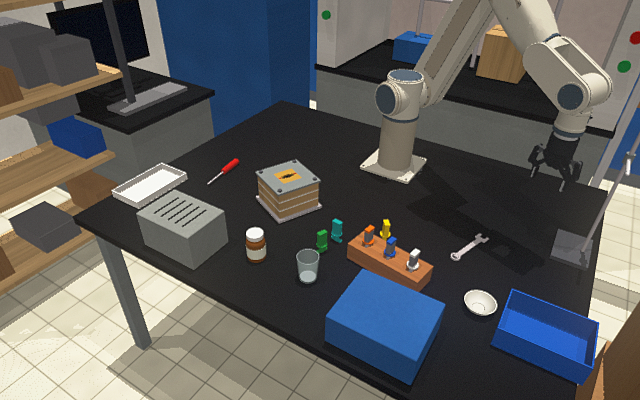

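View pics/a_wrist.png

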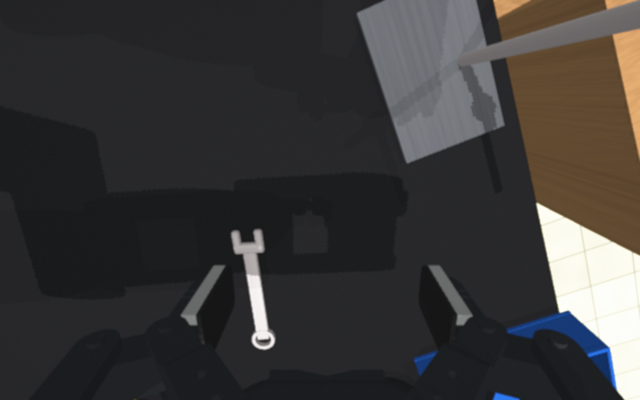

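The top view shows the orange plug at about (267,187) at the right end of the rack, and the port at about (385,217). Next I'll enlarge both and estimate their positions.

```bash
cat > h.py <<'E'
from rig import manip
import cv2,numpy as np
from scipy.spatial.transform import Rotation as R
def ray(c,T,u,v,z):
    d=T[:3,:3]@np.array([(u-c["cx"])/c["fx"],(v-c["cy"])/c["fy"],1]); o=T[:3,3]
    return o+d*(z-o[2])/d[2]
def proj(c,T,P):
    p=(np.atleast_2d(P)-T[:3,3])@T[:3,:3]
    return np.c_[c["fx"]*p[:,0]/p[:,2]+c["cx"],c["fy"]*p[:,1]/p[:,2]+c["cy"]]
def toolT(): 
    T=np.eye(4);T[:3,:3]=R.from_rotvec(manip.get_ee_rot()).as_matrix();T[:3,3]=manip.get_position();return T
def wrist(name=None):
    T=toolT(); c=manip.camera("wrist"); 
    if name: cv2.imwrite("pics/"+name,c["image"][:,:,::-1])
    return c,T@c["mount"]
def down(yaw): # tool x down, tool y (jaw) at angle yaw in world
    y=np.array([np.cos(yaw),np.sin(yaw),0]);x=np.array([0,0,-1.]);z=np.cross(x,y)
    return R.from_matrix(np.c_[x,y,z]).as_rotvec()
E
python3 - <<'E'
from h import *
c=manip.camera("top");im=c["image"][:,:,::-1]
a=cv2.resize(im[155:245,195:335],None,fx=5.6,fy=5.6,interpolation=2);cv2.imwrite("pics/b1.png",a)
a=cv2.resize(im[175:265,335:435],None,fx=6,fy=6,interpolation=2);cv2.imwrite("pics/b2.png",a)
T=c["cam_to_world"]
for n,u,v,z in [("orange",267,187,.118),("blue",243,184,.118),("white",219,180,.118),("port",386,217,.12),("yellow",264,221,.05),("turq",305,197,.05),("beak",301,140,.05)]: print(n,ray(c,T,u,v,z).round(4))
print(toolT().round(3), [manip.solve_ik([.5,.13,.3],down(y)) for y in (-1.5,0,1.5)])
E
```

```text
orange [0.5713 0.1596 0.118 ]
blue [0.5814 0.2363 0.118 ]
white [0.5947 0.3133 0.118 ]
port [ 0.4736 -0.214   0.12  ]
yellow [0.4721 0.1761 0.05  ]
turq [0.5524 0.0412 0.05  ]
beak [0.753  0.0557 0.05  ]
[[-0.     0.376  0.927  0.235]
 [-0.001  0.927 -0.376  0.579]
 [-1.    -0.001  0.     0.253]
 [ 0.     0.     0.     1.   ]] [array([ 2.31331846e-01,  2.07786326e-01,  1.82219343e+00, -4.44089210e-16,
        1.11161290e+00,  1.73133185e+00]), array([ 2.31331846e-01,  2.07786326e-01,  1.82219343e+00, -4.44089210e-16,
        1.11161290e+00,  2.31331846e-01]), array([ 2.31331846e-01,  2.07786326e-01,  1.82219343e+00, -4.44089210e-16,
        1.11161290e+00, -1.26866815e+00])]
```

View pics/b1.png

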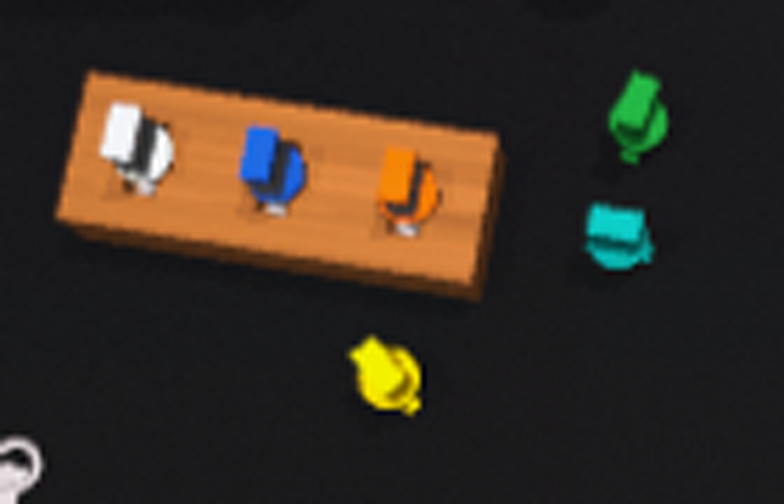

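View pics/b2.png

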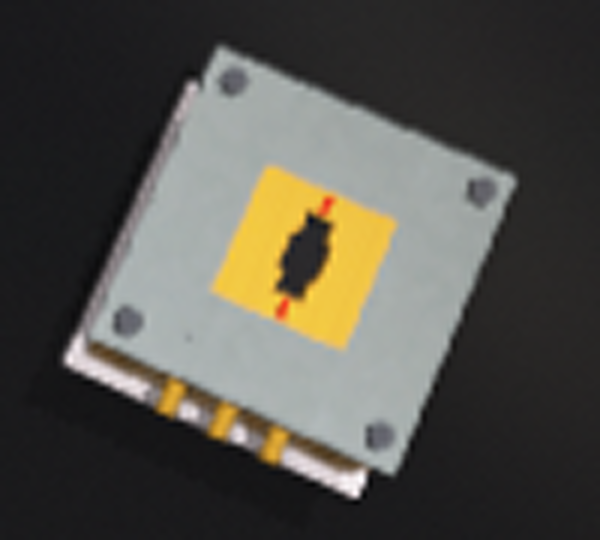

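The slot runs at about -0.40 rad and the rack's x at about -0.15 rad. I'll take a close wrist view of each, the cell first.

Run:
```python
from h import *
import pickle
D={}
for n,p,y in (("cell",[.474,-.214,.26],1.166),("rack",[.571,.16,.26],1.42)):
    manip.move_to(p,down(y)); 
    if n=="cell": manip.command_gripper(.05)
    manip.hold(.2)
    D[n]=wrist(f"c_{n}.png"); print(manip.get_time(),manip.get_position(), manip.get_width(),manip.get_contact_force())
pickle.dump(D,open("D.pkl","wb"))
```

```text
3.8 [ 0.47400268 -0.21403557  0.26001003] 0.0501606575173527 [ 0.14635975 -0.84158503  0.04659775]
5.4917 [0.57116762 0.15905794 0.26006743] 0.049762962019301145 [0.88259133 0.32485101 0.37015399]
```

View pics/c_cell.png

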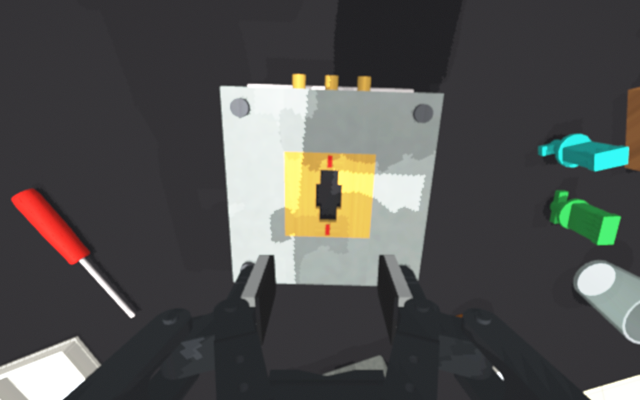

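View pics/c_rack.png

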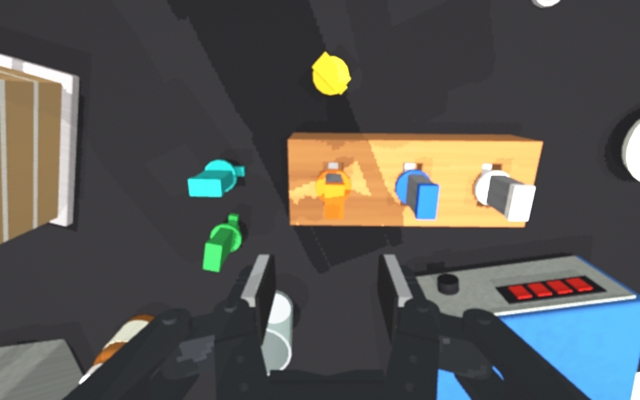

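Run:
```python
from h import *
import pickle
D=pickle.load(open("D.pkl","rb"))
def rect(n,z,ctr,yaw,half,s):
    c,T=D[n]; N=int(2*half/s)
    g=(np.arange(N)-N/2+.5)*s; a,b=np.meshgrid(g,g)  # a along yaw dir, b along yaw+90
    X=ctr[0]+a*np.cos(yaw)-b*np.sin(yaw);Y=ctr[1]+a*np.sin(yaw)+b*np.cos(yaw)
    uv=proj(c,T,np.c_[X.ravel(),Y.ravel(),np.full(X.size,z)]).astype(np.float32).reshape(N,N,2)
    return cv2.remap(c["image"][:,:,::-1].copy(),uv[...,0],uv[...,1],cv2.INTER_CUBIC)
def fit(m,ctr,yaw,half,s,lab):
    m=m.astype(np.uint8); n,L,st,ce=cv2.connectedComponentsWithStats(m)
    for i in range(1,n):
        if st[i,4]<60: continue
        pts=np.argwhere(L==i)[:,::-1].astype(np.float32)
        (u,v),(w,h),an=cv2.minAreaRect(pts); N=int(2*half/s)
        f=lambda u,v:((u-N/2+.5)*s,(v-N/2+.5)*s)
        out=[]
        for q in (f(u,v),f(*ce[i])):
            out.append((round(ctr[0]+q[0]*np.cos(yaw)-q[1]*np.sin(yaw),4),round(ctr[1]+q[0]*np.sin(yaw)+q[1]*np.cos(yaw),4)))
        print(lab,"rect/centroid",out,"mm",round(w*s*1e3,1),round(h*s*1e3,1),"ang",round(an,1))
s=.00025
ctr=(.474,-.214);yaw=-.405
A=rect("cell",.12,ctr,yaw,.06,s); cv2.imwrite("pics/d_cell.png",A)
hsv=cv2.cvtColor(A,cv2.COLOR_BGR2HSV);H,S,V=cv2.split(hsv)
fit((H>15)&(H<35)&(S>110)&(V>80),ctr,yaw,.06,s,"brass")
fit((V<65),ctr,yaw,.06,s,"slot")
fit(((H<9)|(H>170))&(S>150)&(V>90),ctr,yaw,.06,s,"red")
ctr2=(.571,.16);yaw2=-.15
B=rect("rack",.118,ctr2,yaw2,.06,s); cv2.imwrite("pics/d_rack.png",B)
c,T=D["rack"];cv2.imwrite("pics/d_zoom.png",cv2.resize(c["image"][120:240,275:435,::-1],None,fx=5,fy=5,interpolation=2))
hsv=cv2.cvtColor(B,cv2.COLOR_BGR2HSV);H,S,V=cv2.split(hsv)
print(hsv[240,240])
```

```text
brass rect/centroid [(np.float64(0.474), np.float64(-0.2113)), (np.float64(0.4743), np.float64(-0.2113))] mm 73.6 73.5 ang 88.2
slot rect/centroid [(np.float64(0.507), np.float64(-0.282)), (np.float64(0.5074), np.float64(-0.2818))] mm 4.8 5.5 ang 90.0
slot rect/centroid [(np.float64(0.4731), np.float64(-0.211)), (np.float64(0.4743), np.float64(-0.2125))] mm 19.4 41.6 ang 88.7
slot rect/centroid [(np.float64(0.5464), np.float64(-0.1897)), (np.float64(0.5466), np.float64(-0.1902))] mm 5.0 5.8 ang 90.0
red rect/centroid [(np.float64(0.5012), np.float64(-0.224)), (np.float64(0.5013), np.float64(-0.2241))] mm 3.3 9.2 ang 90.0
red rect/centroid [(np.float64(0.4469), np.float64(-0.1986)), (np.float64(0.4469), np.float64(-0.1986))] mm 3.3 9.2 ang 90.0
[ 26 184 255]
```

View pics/d_cell.png

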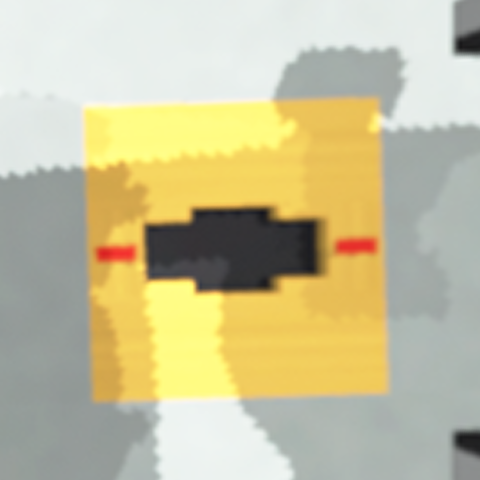

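View pics/d_rack.png

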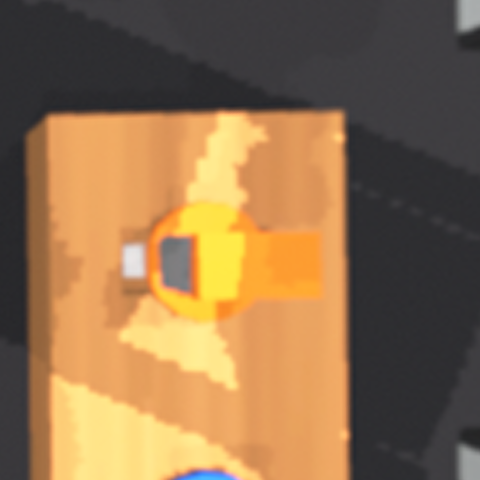

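View pics/d_zoom.png

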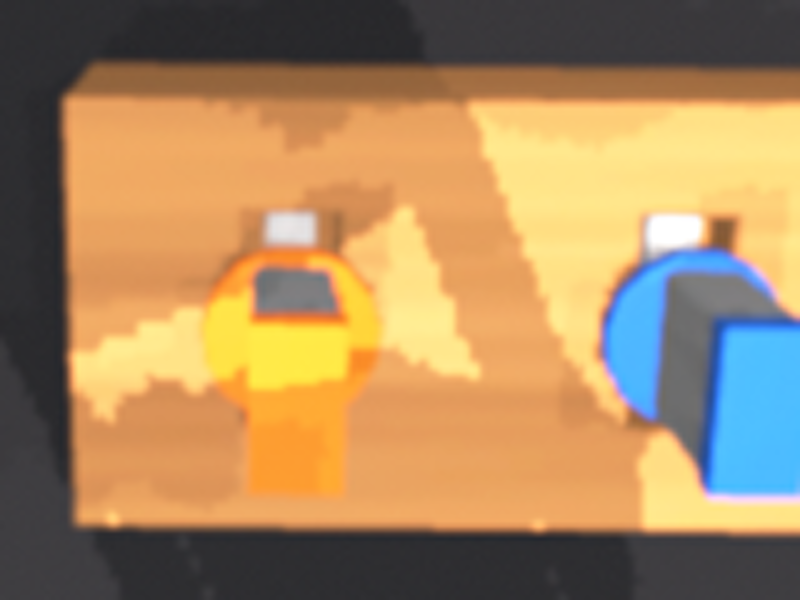

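The marks and the brass square agree: port at (0.474, -0.2113), slot yaw -0.437. The orange cap is at about (0.577, 0.1656). To check the plug pose I'll project its model into the wrist and top views.

Run:
```python
from h import *
import pickle
D=pickle.load(open("D.pkl","rb"))
c,T=D["rack"]; ct=manip.camera("top"); Tt=ct["cam_to_world"]
x,y,yaw=.577,.1656,-.16
Rm=np.array([[np.cos(yaw),-np.sin(yaw)],[np.sin(yaw),np.cos(yaw)]])
def pts(P,z,off=(0,0)): 
    q=(np.array(P)+off)@Rm.T+[x,y]; return np.c_[q,np.full(len(q),z)]
box=lambda a,b:[(a,b),(-a,b),(-a,-b),(a,-b)]
circ=[(.018*np.cos(t),.018*np.sin(t)) for t in np.linspace(0,6.28,40)]
for nm,cc,TT,(u0,u1,v0,v1),f in (("w",c,T,(275,435,120,240),5),("t",ct,Tt,(200,300,160,220),8)):
    im=cv2.resize(cc["image"][v0:v1,u0:u1,::-1],None,fx=f,fy=f,interpolation=2)
    for off in ((0,0),(0,.08),(0,.16)):
      for P,z in ((box(.015,.008),.118),(circ,.072),(box(.0225,.0095),.06)):
        q=(proj(cc,TT,pts(P,z,off))-[u0,v0]+.5)*f
        cv2.polylines(im,[q.astype(int)],True,(255,0,255),1)
    q=(proj(cc,TT,pts(box(.045,.125),.06,(0,.08)))-[u0,v0]+.5)*f
    cv2.polylines(im,[q.astype(int)],True,(0,255,0),1)
    cv2.imwrite(f"pics/e_{nm}.png",im)
```

```text
(no output)
```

View pics/e_w.png

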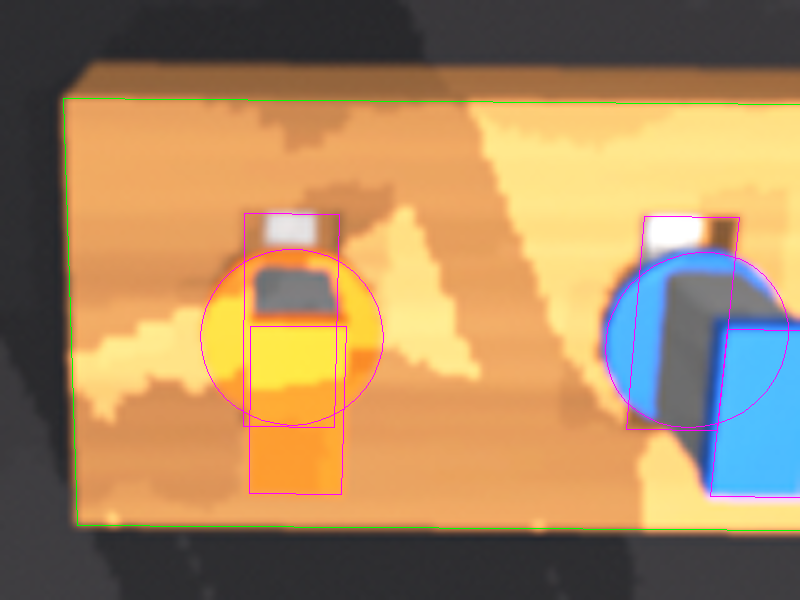

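View pics/e_t.png

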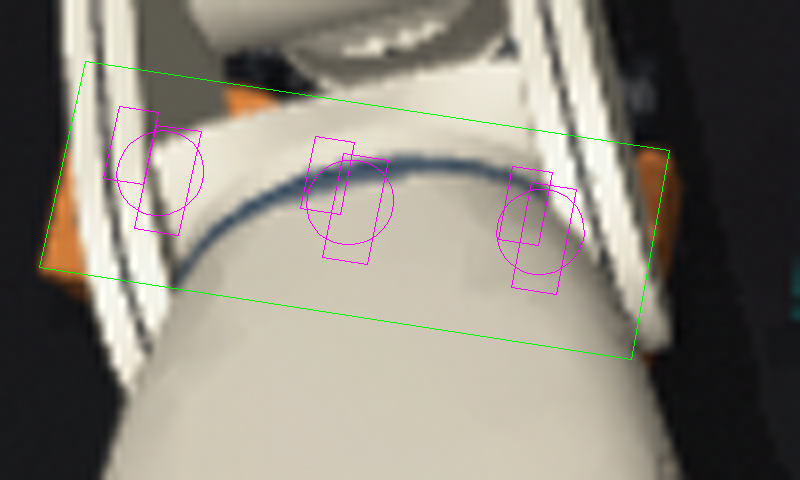

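The wrist overlay fits to about 1 mm. In the top view the arm hides most of the rack. Next: grasp the plug and lift it.

Run:
```python
from h import *
o=down(1.411);x,y=.5765,.1656
manip.servo_line([x,y,.16],o,rate=.2)
manip.servo_line([x,y,.101],o,rate=.1)
print(manip.get_position())
manip.command_gripper(0.0,80)
print(manip.get_width(),manip.get_contact_force())
manip.servo_line([x,y,.235],o,rate=.15)
print(manip.get_time(),manip.get_width(),manip.get_contact_force(),manip.get_position())
c,T=wrist("f.png")
cv2.imwrite("pics/f2.png",manip.camera("scene")["image"][:,:,::-1])
```

```text
[0.57690084 0.16567841 0.10139073]
0.015091404246201364 [-0.60583217  0.01755119  4.70301798]
8.375 0.01495562636783865 [-0.62553238  0.0805345  -2.20583668] [0.57577603 0.1653951  0.23392275]
```

View pics/f.png

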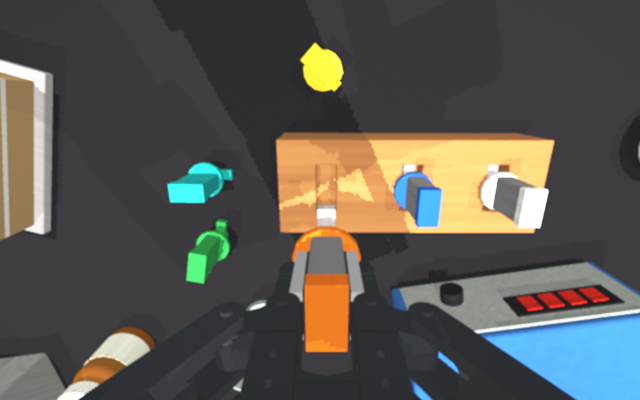

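View pics/f2.png

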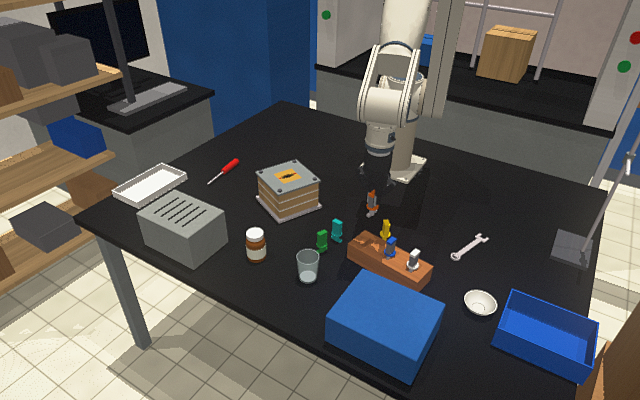

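The plug is held. Next I'll check its pose in the hand from this picture.

Run:
```python
from h import *
c=manip.camera("wrist");M=c["mount"];im=c["image"][:,:,::-1].copy()
f=4;u0,v0,u1,v1=250,200,410,350
im=cv2.resize(im[v0:v1+10,u0:u1],None,fx=f,fy=f,interpolation=2)
def d(P,col=(255,0,255)):
    q=(proj(c,M,P)-[u0,v0]+.5)*f; cv2.polylines(im,[q.astype(int)],True,col,1)
d([(-.017,a,b) for a,b in((.008,.015),(-.008,.015),(-.008,-.015),(.008,-.015))])
d([(.029,.018*np.cos(t),.018*np.sin(t)) for t in np.linspace(0,6.28,40)],(0,255,0))
d([(x,a,-.02) for a,x in((.005,.061),(-.005,.061),(-.005,.053),(.005,.053))])
cv2.imwrite("pics/g.png",im)
```

```text
(no output)
```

View pics/g.png

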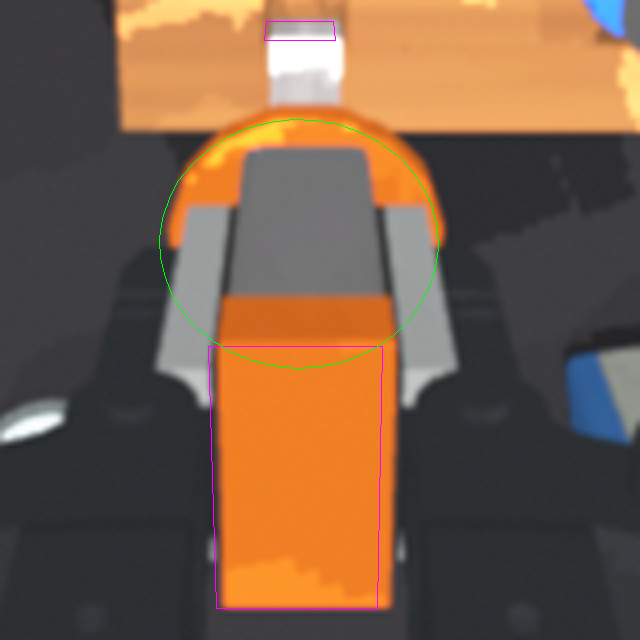

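The plug is centred between the pads, and the camera reads it about 1 mm to one side, so I'll correct the port target by that. Now move over the port and start inserting.

Run:
```python
from h import *
o=down(1.133);x,y=.4740,-.2124
manip.move_to([x,y,.24],o)
manip.servo_line([x,y,.186],o,rate=.12); manip.hold(.3)
print(manip.get_time(),manip.get_position(),manip.get_contact_force())
wrist("h.png")
```

```text
10.8833 [ 0.47432815 -0.21254816  0.18665058] [ 0.10184945 -0.45065414 -1.95902106]
```

View pics/h.png

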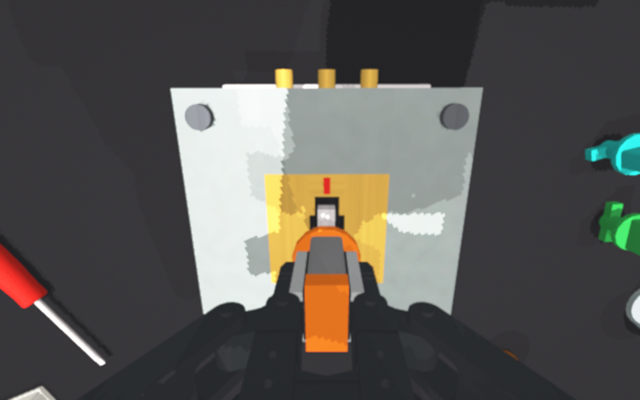

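The bar at (326,212) is centred in the slot (316–338). Descending in steps while watching the force.

Run:
```python
from h import *
o=down(1.133);x,y=.4740,-.2124
for z in (.178,.174,.171):
    manip.servo_line([x,y,z],o,rate=.04); manip.hold(.2)
    print(z,manip.get_time(),manip.get_position().round(4),np.round(manip.get_contact_force(),1))
    if manip.get_contact_force()[2]>15: break
wrist("i.png")
```

```text
0.178 11.4833 [ 0.4741 -0.2124  0.178 ] [-0.2 -0.2 -0.8]
0.174 11.9333 [ 0.474  -0.2124  0.174 ] [ 0.2  0.3 -2.6]
0.171 12.3833 [ 0.4744 -0.2126  0.1714] [ 1.3 -0.5  4.6]
```

View pics/i.png

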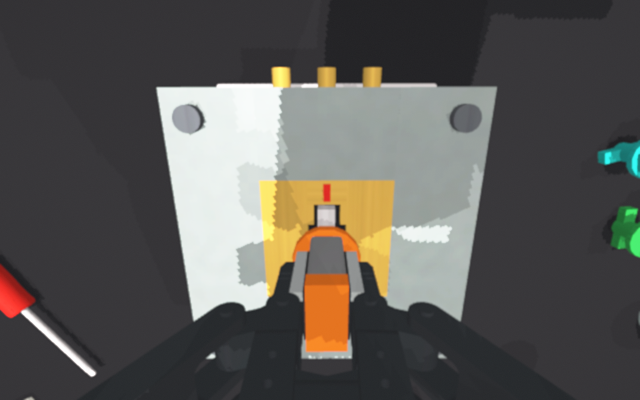

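It entered the slot and rests on the disc. Now push it home.

Run:
```python
from h import *
o=down(1.133);x,y=.4740,-.2124
for z in (.165,.161,.159,.158,.157):
    manip.servo_line([x,y,z],o,rate=.04); manip.hold(.2)
    f=manip.get_contact_force()
    print(z,round(manip.get_time(),2),manip.get_position().round(4),np.round(f,1),manip.get_torque().round(2),manip.get_width())
    if f[2]>25: break
```

```text
0.165 12.93 [ 0.4745 -0.2126  0.1655] [ 0.8 -0.4  7.3] [ 0.04 -0.02  0.02] 0.014898130005800224
0.161 13.38 [ 0.4745 -0.2126  0.1618] [-1.5  0.9  9.8] [ 0.03  0.13 -0.02] 0.01505289992375758
0.159 13.83 [ 0.4745 -0.2126  0.1599] [-0.7  0.4 11.3] [0.05 0.18 0.02] 0.01470952392572838
0.158 14.28 [ 0.4746 -0.2127  0.1595] [-3.5  1.5 17.2] [0.27 0.49 0.1 ] 0.014785704770227129
0.157 14.73 [ 0.4747 -0.2128  0.1594] [-5.5  2.8 28. ] [ 0.52  1.08 -0.  ] 0.015058430153466616
```

It reached the stop at about 0.1595. I'll ease to 0.158 and twist clockwise in steps.

Run:
```python
from h import *
x,y=.4740,-.2124
manip.servo_line([x,y,.1578],down(1.133),rate=.04)
for a in (.2,.4,.6,.8,1.0,1.2,1.4,1.55,1.63):
    manip.move_to([x,y,.1578],down(1.133-a)); 
    print(a,round(manip.get_time(),2),manip.get_position().round(4),np.round(manip.get_contact_force(),1),manip.get_torque().round(2),round(manip.get_width(),4))
manip.hold(.3)
print(manip.get_joint_positions(),manip.get_contact_force())
wrist("j.png")
cv2.imwrite("pics/j2.png",manip.camera("scene")["image"][:,:,::-1])
```

```text
0.2 15.29 [ 0.4746 -0.2128  0.1595] [-3.4  1.  20.1] [0.22 0.69 0.02] 0.0154
0.4 15.6 [ 0.4745 -0.2128  0.1595] [-3.8  0.7 20.6] [0.21 0.81 0.06] 0.0151
0.6 15.91 [ 0.4744 -0.2128  0.1595] [-4.   1.  21.5] [0.13 0.81 0.06] 0.0153
0.8 16.22 [ 0.4743 -0.2128  0.1595] [-4.3  1.3 20.1] [0.18 0.92 0.08] 0.0153
1.0 16.52 [ 0.4743 -0.2128  0.1595] [-4.5  1.  21.7] [0.19 0.92 0.1 ] 0.0147
1.2 16.83 [ 0.4742 -0.2127  0.1595] [-4.1  0.8 21.6] [0.19 0.99 0.17] 0.0151
1.4 17.14 [ 0.4746 -0.2129  0.1595] [-2.9  0.6 20.9] [0.15 0.7  0.11] 0.0152
1.55 17.41 [ 0.4746 -0.2129  0.1595] [-4.2  0.3 19.2] [0.06 0.73 0.16] 0.0149
1.63 17.66 [ 0.4745 -0.2129  0.1595] [-3.7  0.5 20.2] [0.09 0.81 0.17] 0.0152
[-4.44329632e-01  4.06405554e-01  1.92748669e+00 -6.79636582e-04
  8.06008319e-01  5.25805654e-02] [-4.19957572 -0.02076786 20.04777834]
```

View pics/j.png

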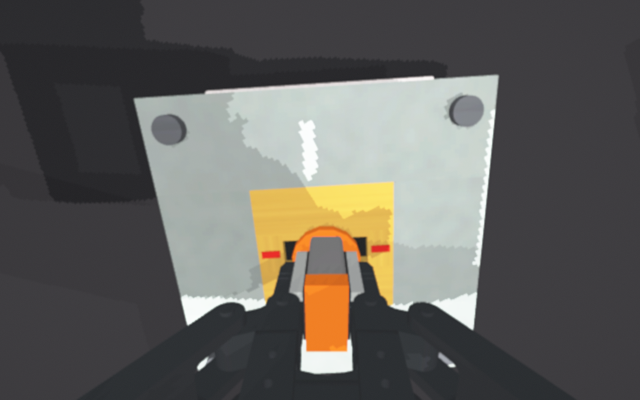

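View pics/j2.png

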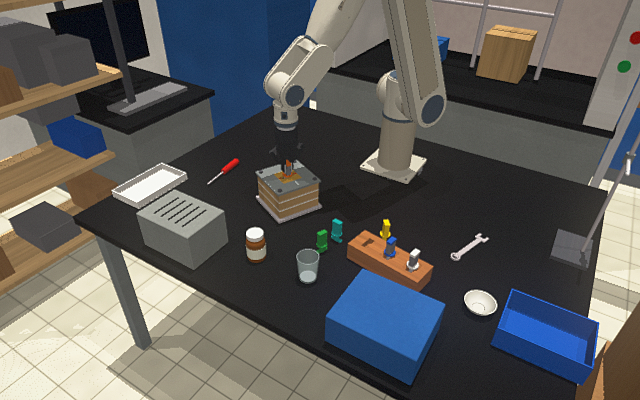

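The red marks at (271,254) and (381,248) now lie across the gripper, and the slot on both sides of the collar is empty, so the bar is under the lip. The push is 20 N and the moment 0.17 N m, which fits a quarter turn of the rotor spring. Nothing else has moved, so I'm handing it in.

Run:
```python
from h import *
manip.sign_off()
```

```text
the job is handed in; nothing more can be done
```

I took the orange plug out of the rack and put it in the bayonet port. I pushed it down to the stop and twisted it 1.63 rad clockwise. I handed the job in at about 18 s, still gripping the plug and holding it down and turned; no verdict is reported.

**Last checks:**
- **Push:** the plug pressed down with about 20 N. The TCP stood at z = 0.1595 m, within about 0.5 mm of the expected fully-down height.
- **Twist:** the moment about the vertical axis was 0.17 N m, in line with the rotor spring at a quarter turn. The wrist view showed the crossbar gone from the slot, so it is under the lip.
- **Grip:** the finger opening was steady at 15 mm. That is 1 mm under the 16 mm handle, and I did not look into why.
- **Other things:** the last scene picture showed the other plugs, the look-alikes and the loose things still in place.

I could not read the port's two joints directly, so "pushed home" and "turned" rest on position, force and pictures. The wrist camera read about 1 mm sideways of the tool, and I corrected the port target for that. The rack position rests on the wrist camera, because the arm blocked the top-camera check.

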